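# Clamp the brass bar in the two-station fixture

### The job

Clamp the brass bar for drilling: swing the green strap round by its red pin until the strap's rubber nose is over the middle of the brass bar, then screw the knurled steel knob down, clockwise seen from above, until it stops tight and the nose is pressed on the bar. Leave both bars lying in their V-blocks and do not disturb the things lying around.

Things in the scene. Friction and masses are not known exactly. Their poses are not given: they have to be found in the camera images.
- fixture: fixed clamping fixture: blue base plate 170 x 330 x 20 mm (x, y, z), origin at the centre of its underside. Strap and knob turn about the vertical post at x = y = 0. Dark V-block stations at y = +110 and -110 mm each hold a bar lying along the fixture's x, its top 76 mm above the table. The stud ends 160 mm above the table and stands 7 to 15 mm out of the knob's top.
- brass_bar: yellow brass round bar, 36 mm diameter, 140 mm long, lying loose in either of the two stations; origin at its centre, x along its length. To be clamped.
- alu_bar: grey aluminium round bar of the same size, lying loose in the other station; origin at its centre, x along its length. To be left as it is.
- nose: black rubber nose, 22 mm across, under the strap's end, 110 mm from the post's axis, directly below the red pin; origin at the centre of its lower face. Sprung: yields upwards, pressing with about 10 N when the knob is tight. Before tightening it is 2.6 to 5.5 mm above the bars' tops, so the strap swings freely over them.
- pin_grip (a point): on the axis of the red upright pin at the end of the green strap, 28 mm above the strap's top face, 16 mm below the pin's top. Pin 16 mm diameter, 44 mm high, 110 mm from the post's axis: it moves in a level circle of that radius. Strap 30 mm wide, 14 mm thick, reaching 125 mm from the axis.
- strap (a joint): angle of the strap about the post (rad): 0 points along the fixture's -x, grows anticlockwise seen from above (+1.57 is over the station at y = -110 mm, -1.57 over y = +110 mm). Limits +-1.95, no stop at the stations; starts within +-0.5. Takes 0.12 N m to turn (1 to 2 N at the pin) and stays where left.
- knob_grip (a point): point on the axis of the round knurled steel knob, 26 mm above its underside and 18 mm below its top; the knob is 48 mm in diameter, 44 mm high, its underside 2 mm above the strap's top face. It is already started on the stud's thread; it can be gripped at any yaw.
- knob (a joint): angle of the knob (rad), grows clockwise seen from above, which lowers knob, strap and pin together by 1.6 mm per rad (10 mm per turn). 0 is fully backed off; 4.6 is a hard stop: tight. Starts at 0.4 to 2.2, so it needs two or three grips. Takes about 0.1 N m to turn and stays where left.
- wrench: steel open-ended spanner, 190 mm long, lying behind the fixture. Bystander: leave alone.
- vblock: loose dark steel V-block, 50 x 60 x 44 mm, near the fixture. Bystander: leave alone.
- grease: small jar with red lid, 66 mm across, 70 mm high, near the fixture. Bystander: leave alone.
- driver: screwdriver with red handle, 200 mm long, on the right. Bystander: leave alone.
- hammer: hammer, 280 mm long, on the left. Bystander: leave alone.
- offcut: upright copper round, 40 mm across, 80 mm high, on the left. Bystander: leave alone.
There are look-alikes about, which are no part of the job. Of the things like the alu_bar, leave any that is blue or turquoise; of the rest the larger one is meant.

How it is judged:
By the outcome, as a careful person would: the job done as asked, in the order asked, and still so for the second after the job is handed in, with the robot touching nothing.
It also fails if it takes over 72 s, if anything falls off the work surface, if the arm or the gripper's body presses on something with over 40 N, if the wrist force passes 120 N, or if a joint passes its speed limit or range.

### The arm

A 7-joint arm with a two-finger parallel gripper is mounted at the origin on the work surface. World frame = base frame: x ahead of the robot, y to its left, z up, the work surface at z = 0. Lengths are in m, angles in rad, forces in N, time in s.
With the tool pointing down it reaches from about 0.4 to 0.85 m from the base axis. Payload 10.4 kg.
Tool frame: the origin (TCP) lies midway between the tips of the shut fingers; the grasp point (between the pads) lies 19 mm behind it; z points along the fingers, y is the line along which they close (so a half turn about z gives the same grasp; the last joint's range is limited). The gripper opens to 87 mm and grips with 3 to 60 N. Pads are 19 mm wide; open, the fingers measure 117 mm over their backs; the gripper's body (75 mm by 190 mm) begins 51 mm behind the grasp point.
Start: joints at [-1.357, 0.332, -0.065, 1.46, 0.022, 1.35, -0.088], TCP at [0.147, 0.608, 0.223] pointing down, gripper open.
Joint ranges: [-2.6, 2.6], [-0.5, 2.12], [-1.47, 1.34], [0.16, 2.42], [-1.27, 4.41], [0.06, 2.06], [-2.6, 2.6]. Speed limits (rad/s): [2.22, 2.22, 2.79, 2.79, 3.14, 3.14, 3.14].

### API

Orientations are given as a unit quaternion [x, y, z, w].
In Python, from bench import sensors, eyes, order gives the robot as it stands.
- The arm moves only by the tool arm_command, never from a script. Its argument "steps" is a list of rows, each an object with "rot": the turn, a rotation vector about the world's x, y, z in degrees, a list of three; "slide": the shift along the world's x, y, z in m, a list of three; "grip": the opening, from 0 (shut) to 1 (fully open). A call has exactly 8 rows; each row shifts and turns the commanded pose from where the row before left it; what a row does not reach is not made up. A row lasts 1/8 s, in which the tool goes at most 62.5 mm and 10.7 degrees, less where a joint would pass 70% of its speed; a pose out of reach is approached as far as the arm can. A call with a gripper value outside its range is refused whole. The fingers move at their own pace and stop on an object; "newtons" is the grip in N (left out, the last holds). Time passes only in rows, so rows that do not move let the fingers close, or fill a call up. It gives the time, the measured TCP pose, the force, the opening and the grip force at its end, in the units of the state.
- sensors.read_state(): the state, without advancing time (a new reading comes with each control period).
- eyes.camera(name): name is "scene" or "side" or "wrist"; returns a dict with "pixels" (384x512x3 uint8, red, green, blue), "intrinsics" (3x3 intrinsics, pixels), "pose" (4x4, takes a point from camera to world coordinates). Camera axes: x right, y down, z forward; pixel columns grow to the right and rows downward; lengths in m; the calibration is good to about 2 mm. A picture is of the moment at which its call begins. There is no depth.
- order.close_job(): hands the job in; it is judged then, once.
Trained networks look in a picture, given as the dict that the camera call returned (one of the last four; its "shot" number tells which), for a name from the list of things; names that differ only in an ending like _2 or _b are one class to them, and where a whole thing is asked for, a point or a joint stands for the part that bears it (a point fixed in the world has none). Each returns a list of dicts, best first, with "conf" (0 to 1); they miss things now and then, are a little off and sometimes report something else, mostly with a low value. They report only what shows in the picture. A call takes as long as a camera call. They do not tell look-alikes from the thing itself.
- eyes.look_for(name, picture): "bbox" ([left, top, right, bottom] in pixels, round what is visible of it).
The state is a dict: "time": time; "joint_positions": joint angles; "joint_vel": joint speeds; "joint_torque": joint torques, N m; "ee_pos": TCP position; "eef_rot": TCP orientation; "ft_force": force on the tool from outside, world axes, zero at the start; "torque": the same for the moment, N m; "width": finger opening in m; "grip_force": force on a finger pad.
Only numpy, scipy, OpenCV 4.12 (cv2) and the standard library are available. Lean on these libraries where they do the work, as an engineer would, in place of code of your own. Each camera call takes 0.05 s, during which the arm holds its last target. There are 200 camera calls.

## Working session

There is one attempt and no reset: what is moved stays moved. The work goes in short steps, Python scripts to look and compute and a tool call to move; the robot and the scene stay as the last step left them, time stands still between calls to the robot, and variables do not carry over. Pictures are saved under pics/ and viewed, at most 10 in all, crops included, and the job is handed in when it is done.

Besides the shell and the picture viewer there is one more tool, called after "Emit:" as name([rows], argument=value, ...), one row to a line, values as JSON. arm_command: Moves the arm, as the interface text tells. Its arguments: {"type":"object","properties":{"steps":{"type":"array","items":{"type":"object","properties":{"rot":{"type":"array","items":{"type":"number"}},"slide":{"type":"array","items":{"type":"number"}},"grip":{"type":"number"}}}},"newtons":{"type":"number"}},"required":["steps"]}

```bash
mkdir -p pics; ls; python3 - <<'E'
from bench import sensors, eyes, order
import cv2, numpy as np
for n in ["scene","side"]:
    p=eyes.camera(n); cv2.imwrite(f"pics/{n}0.png",p["pixels"][:,:,::-1])
    np.savez(f"{n}0.npz",K=p["intrinsics"],T=p["pose"],img=p["pixels"])
    print(n,p["pose"].round(3).tolist(),p["intrinsics"].round(1).tolist())
    for k in ["fixture","brass_bar","alu_bar","pin_grip","knob_grip","nose","strap","knob","grease","offcut"]:
        print(k,[(np.round(d["bbox"]).tolist(),round(d["conf"],2)) for d in eyes.look_for(k,p)[:3]])
s=sensors.read_state();print(s)
E
```

```text
pics
scene [[-0.821, 0.475, -0.317, 0.961], [0.571, 0.671, -0.474, 0.569], [-0.012, -0.57, -0.822, 1.117], [0.0, 0.0, 0.0, 1.0]] [[387.5, 0.0, 251.9], [0.0, 387.5, 186.8], [0.0, 0.0, 1.0]]
fixture [([210.0, 170.0, 311.0, 272.0], 0.73)]
brass_bar [([216.0, 175.0, 254.0, 211.0], 0.55)]
alu_bar [([260.0, 220.0, 302.0, 256.0], 0.9), ([289.0, 262.0, 311.0, 288.0], 0.63), ([324.0, 215.0, 356.0, 232.0], 0.59)]
pin_grip [([264.0, 173.0, 280.0, 202.0], 0.64)]
knob_grip [([250.0, 191.0, 264.0, 207.0], 0.67), ([264.0, 171.0, 280.0, 202.0], 0.34)]
nose [([211.0, 171.0, 312.0, 278.0], 0.17)]
strap [([265.0, 174.0, 280.0, 199.0], 0.52)]
knob [([250.0, 189.0, 264.0, 212.0], 0.48)]
grease [([291.0, 263.0, 307.0, 288.0], 0.59)]
offcut [([360.0, 223.0, 379.0, 248.0], 0.5)]
side [[0.979, -0.141, 0.144, 0.397], [-0.202, -0.726, 0.657, -0.859], [0.012, -0.673, -0.74, 1.096], [0.0, 0.0, 0.0, 1.0]] [[421.2, 0.0, 258.0], [0.0, 421.2, 184.3], [0.0, 0.0, 1.0]]
fixture [([221.0, 162.0, 295.0, 243.0], 0.95), ([246.0, 202.0, 293.0, 222.0], 0.41)]
brass_bar [([246.0, 201.0, 292.0, 223.0], 0.71)]
alu_bar [([226.0,
[... 702 characters left out ...]
465,  0.33218574, -0.06468496,  1.46011973,  0.02157382,
        1.3498899 , -0.08851423]), 'joint_vel': array([-5.22596069e-04,  3.66459688e-04,  6.71772392e-04, -4.75177990e-04,
        7.80936392e-04, -4.63577993e-05,  3.82831311e-04]), 'joint_torque': array([ 3.83877687e-04, -6.23044682e+01,  2.45930644e-02, -3.90117967e+01,
       -6.11137063e-02,  3.16774333e-02,  2.01834018e-05]), 'ee_pos': array([0.14661408, 0.60757678, 0.22257496]), 'eef_rot': array([ 1.18144515e-01,  9.92996410e-01,  4.64679347e-05, -1.42945859e-05]), 'ft_force': array([-0.03331113, -0.62988757,  0.82950896]), 'torque': array([ 0.01878397, -0.02647326, -0.04055245]), 'grip_force': 0.0, 'width': 0.08709702629775258}
```

```bash
python3 - <<'E'
import cv2
a=cv2.imread("pics/scene0.png")[150:310,190:400]; b=cv2.imread("pics/side0.png")[120:280,160:370]
cv2.imwrite("pics/s0.png",cv2.resize(a,(788,600),interpolation=2)); cv2.imwrite("pics/d0.png",cv2.resize(b,(788,600),interpolation=2))
E
```

```text
(no output)
```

View pics/s0.png

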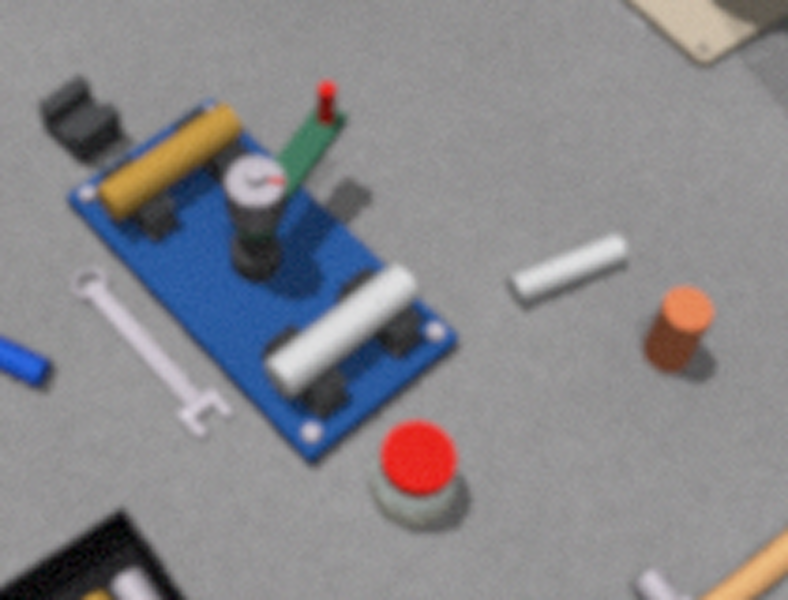

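View pics/d0.png

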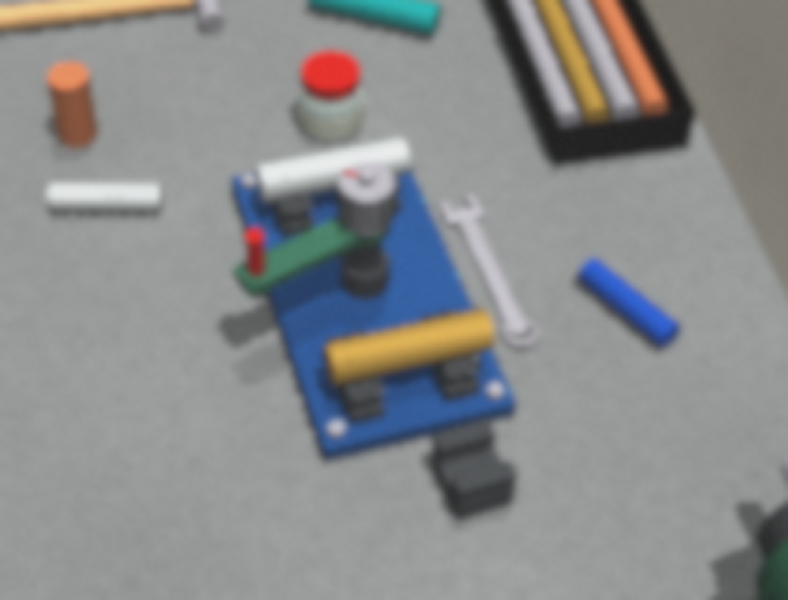

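The scene crop shows the brass bar at (171,162) in the far station. There are two grey bars: (341,328), in the near station and larger, and (570,268), a small loose one. The larger one in its station is the alu_bar, and the blue and turquoise bars and the tray are not part of the job. The strap's red pin top is at (327,89) and the knob top at (254,180). In the side crop, pin top is (255,236), knob (367,183) and brass (410,345), so brass sits on the station at fixture y=-110 and the strap target is +1.57.

```bash
cat > fit.py <<'E'
import numpy as np
from scipy.optimize import least_squares
A=np.load("scene0.npz");B=np.load("side0.npz")
def proj(c,p):
    q=np.linalg.inv(c["T"])@np.r_[p,1]; u=c["K"]@q[:3]; return u[:2]/u[2]
def pts(v):
    x,y,a,th,h,bx,ax=v   # h: strap top height
    R=np.array([[np.cos(a),-np.sin(a)],[np.sin(a),np.cos(a)]])
    W=lambda p,z:np.r_[R@p+[x,y],z]
    pin=np.array([-np.cos(th),-np.sin(th)])*.11
    return dict(c1=W([.085,-.165],.02),c2=W([-.085,-.165],.02),c3=W([-.085,.165],.02),c4=W([.085,.165],.02),
      knob=W([0,0],h+.046),pin=W(pin,h+.044),pinb=W(pin,h),brass=W([bx,-.11],.058),alu=W([ax,.11],.058))
oa=dict(c1=(72,200),c2=(210,100),c3=(457,338),c4=(312,464),knob=(254,180),pin=(327,89),pinb=(326,120),brass=(171,162),alu=(341,328))
ob=dict(c1=(514,407),c2=(323,456),c3=(235,178),knob=(367,181),pin=(255,235),pinb=(257,270),brass=(410,345),alu=(335,167))
def res(v):
    P=pts(v);r=[]
    for c,o,of in((A,oa,(190,150)),(B,ob,(160,120))):
        for k,u in o.items(): r.append(proj(c,P[k])-(np.array(u)/3.75+of-.37))
    return np.ravel(r)
if __name__=="__main__":
    s=least_squares(res,[.5,0,0,0,.1,0,0],loss="soft_l1");v=s.x
    print(v.round(4),"\n",res(v).reshape(-1,2).round(1).tolist())
    for k,p in pts(v).items():print(k,p.round(4))
E
python3 fit.py
```

```text
[0.595  0.0529 0.0823 0.298  0.1011 0.0059 0.0013] 
 [[-1.9, -2.3], [0.5, -1.8], [0.7, -0.6], [-1.3, -1.5], [0.4, 0.2], [0.1, 0.1], [-0.2, 0.0], [-0.3, -0.6], [0.1, 0.2], [0.9, -1.6], [0.1, -2.6], [-0.6, -1.5], [0.2, -0.1], [0.0, -0.2], [0.1, -0.0], [-0.0, -0.3], [-0.1, -0.2]]
c1 [ 0.6932 -0.1045  0.02  ]
c2 [ 0.5238 -0.1185  0.02  ]
c3 [0.4967 0.2104 0.02  ]
c4 [0.6661 0.2244 0.02  ]
knob [0.595  0.0529 0.1471]
pin [0.4928 0.0121 0.1451]
pinb [0.4928 0.0121 0.1011]
brass [ 0.6099 -0.0562  0.058 ]
alu [0.5872 0.1627 0.058 ]
```

Emit:
arm_command([
  {"slide": [0.03, -0.037, 0.008], "grip": 1},
  {"slide": [0.03, -0.037, 0.008], "grip": 1},
  {"slide": [0.03, -0.037, 0.008], "grip": 1},
  {"slide": [0.03, -0.037, 0.008], "grip": 1},
  {"slide": [0.03, -0.037, 0.008], "grip": 1},
  {"slide": [0.03, -0.037, 0.008], "grip": 1},
  {"slide": [0.03, -0.037, 0.008], "grip": 1},
  {"slide": [0.03, -0.037, 0.008], "grip": 1},
])

```text
schema error: expected keys rot, slide, grip
```

Emit:
arm_command([
  {"slide": [0.012, -0.037, 0], "grip": 1},
  {"slide": [0.012, -0.037, 0], "grip": 1},
  {"slide": [0.012, -0.037, 0], "grip": 1},
  {"slide": [0.012, -0.037, 0], "grip": 1},
  {"slide": [0.012, -0.037, 0], "grip": 1},
  {"slide": [0.012, -0.037, 0], "grip": 1},
  {"slide": [0.012, -0.037, 0], "grip": 1},
  {"slide": [0, 0, 0], "grip": 1},
])

```text
schema error: expected keys rot, slide, grip
```

```bash
cat > look.py <<'E'
import sys
from bench import sensors, eyes
import cv2, numpy as np
n=sys.argv[1]; p=eyes.camera("wrist"); s=sensors.read_state()
cv2.imwrite(f"pics/{n}.png",cv2.resize(p["pixels"][:,:,::-1],(800,600),interpolation=2))
np.savez(f"{n}.npz",K=p["intrinsics"],T=p["pose"])
print(s["time"],s["ee_pos"].round(4),s["eef_rot"].round(4),s["joint_positions"].round(2)); print(p["pose"].round(3).tolist())
E
python3 look.py w1
```

```text
1.15 [0.1466 0.6076 0.2226] [1.181e-01 9.930e-01 1.000e-04 0.000e+00] [-1.36  0.33 -0.06  1.46  0.02  1.35 -0.09]
[[0.234, 0.937, 0.259, 0.076], [0.972, -0.225, -0.062, 0.624], [0.0, 0.267, -0.964, 0.386], [0.0, 0.0, 0.0, 1.0]]
```

View pics/w1.png

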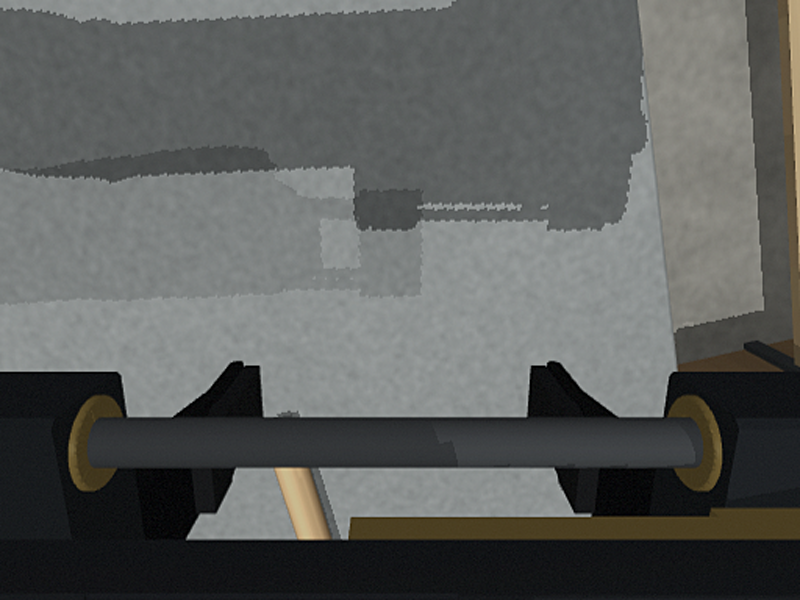

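The moves were refused because they had no "rot", so the arm hasn't moved. The wrist view shows only the table, with the hammer handle at (305,500).

Emit:
arm_command([
  {"rot": [0, 0, 0], "slide": [0.03, -0.037, 0.008], "grip": 1},
  {"rot": [0, 0, 0], "slide": [0.03, -0.037, 0.008], "grip": 1},
  {"rot": [0, 0, 0], "slide": [0.03, -0.037, 0.008], "grip": 1},
  {"rot": [0, 0, 0], "slide": [0.03, -0.037, 0.008], "grip": 1},
  {"rot": [0, 0, 0], "slide": [0.03, -0.037, 0.008], "grip": 1},
  {"rot": [0, 0, 0], "slide": [0.03, -0.037, 0.008], "grip": 1},
  {"rot": [0, 0, 0], "slide": [0.03, -0.037, 0.008], "grip": 1},
  {"rot": [0, 0, 0], "slide": [0.03, -0.037, 0.008], "grip": 1},
])

```text
time: 2.15
ee_pos: [0.3874, 0.3103, 0.2871]
eef_rot: [0.118, 0.993, 0.0, 0.0]
ft_force: [-0.1, -0.1, 0.6]
width: 0.0868
grip_force: 0.0
```

Emit:
arm_command([
  {"rot": [0, 0, 0], "slide": [0.012, -0.037, 0], "grip": 1},
  {"rot": [0, 0, 0], "slide": [0.012, -0.037, 0], "grip": 1},
  {"rot": [0, 0, 0], "slide": [0.012, -0.037, 0], "grip": 1},
  {"rot": [0, 0, 0], "slide": [0.012, -0.037, 0], "grip": 1},
  {"rot": [0, 0, 0], "slide": [0.012, -0.037, 0], "grip": 1},
  {"rot": [0, 0, 0], "slide": [0.012, -0.037, 0], "grip": 1},
  {"rot": [0, 0, 0], "slide": [0.012, -0.037, 0], "grip": 1},
  {"rot": [0, 0, 0], "slide": [0, 0, 0], "grip": 1},
])

```text
time: 3.15
ee_pos: [0.4712, 0.0496, 0.2869]
eef_rot: [0.121, 0.993, 0.0, 0.0]
ft_force: [-0.3, 1.1, -0.0]
width: 0.0871
grip_force: 0.0
```

```bash
python3 look.py w2
```

```text
3.2 [0.4708 0.0517 0.2867] [1.194e-01 9.928e-01 2.000e-04 1.000e-04] [-0.7  -0.06  0.48  1.76  0.03  1.43  1.1 ]
[[0.239, 0.936, 0.26, 0.401], [0.971, -0.23, -0.063, 0.066], [0.0, 0.267, -0.964, 0.45], [0.0, 0.0, 0.0, 1.0]]
```

View pics/w2.png

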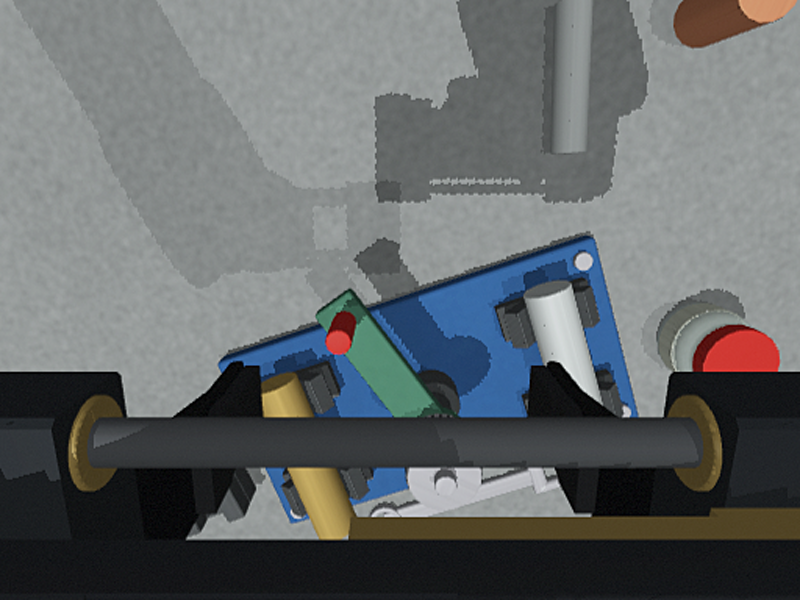

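The wrist view shows the pin top at (339,342), its base at (345,318), the stud top at (446,483), a plate corner at (593,236), and the brass bar on the left at (281,385). I'll refit with these.

```bash
cat > fit2.py <<'E'
from fit import *
W=np.load("w2.npz")
ow=dict(pin=(339,342),pinb=(345,317),c3=(593,236),c2=(222,360),stud=(446,483))
def res2(v):
    P=pts(v);P["stud"]=np.r_[v[:2],.16]
    r=[1.0*(proj(W,P[k])-(np.array(u)/1.5625-.3)) for k,u in ow.items()]
    return np.r_[np.ravel(r),.5*res(v)]
s=least_squares(res2,[.6,.05,.08,.3,.1,0,0],loss="soft_l1");v=s.x
print(v.round(4),"\n",res2(v).reshape(-1,2).round(1).tolist())
for k,p in pts(v).items():print(k,p.round(4))
E
python3 fit2.py
```

```text
[0.5937 0.0514 0.0863 0.3049 0.1027 0.0067 0.003 ] 
 [[-0.2, -1.5], [0.2, 1.1], [2.2, -0.4], [-3.8, 0.3], [0.4, 0.6], [-1.0, -1.3], [0.2, -1.1], [0.4, -0.7], [-0.5, -1.1], [0.2, -0.3], [-0.1, -0.4], [-0.2, -0.5], [-0.3, -0.5], [-0.1, -0.1], [0.4, -0.7], [-0.0, -1.0], [-0.5, -0.5], [-0.1, -0.0], [-0.1, 0.1], [-0.0, 0.1], [0.0, 0.0], [-0.0, 0.0]]
c1 [ 0.6926 -0.1057  0.02  ]
c2 [ 0.5232 -0.1203  0.02  ]
c3 [0.4948 0.2085 0.02  ]
c4 [0.6641 0.2231 0.02  ]
knob [0.5937 0.0514 0.1487]
pin [0.492  0.0095 0.1467]
pinb [0.492  0.0095 0.1027]
brass [ 0.6098 -0.0576  0.058 ]
alu [0.5872 0.1612 0.058 ]
```

Emit:
arm_command([
  {"rot": [0, 0, 0], "slide": [0.011, -0.022, 0], "grip": 1},
  {"rot": [0, 0, 0], "slide": [0.01, -0.02, -0.02], "grip": 1},
  {"rot": [0, 0, 0], "slide": [0, 0, -0.03], "grip": 1},
  {"rot": [0, 0, 0], "slide": [0, 0, -0.035], "grip": 1},
  {"rot": [0, 0, 0], "slide": [0, 0, -0.035], "grip": 1},
  {"rot": [0, 0, 0], "slide": [0, 0, -0.03], "grip": 1},
  {"rot": [0, 0, 0], "slide": [0, 0, -0.022], "grip": 1},
  {"rot": [0, 0, 0], "slide": [0, 0, 0], "grip": 1},
])

```text
time: 4.2
ee_pos: [0.4904, 0.0117, 0.1133]
eef_rot: [0.117, 0.993, -0.0, -0.001]
ft_force: [0.3, 0.2, -0.2]
width: 0.0872
grip_force: 0.0
```

Emit:
arm_command([
  {"rot": [0, 0, 0], "slide": [0, 0, 0], "grip": 0},
  {"rot": [0, 0, 0], "slide": [0, 0, 0], "grip": 0},
  {"rot": [0, 0, 0], "slide": [0, 0, 0], "grip": 0},
  {"rot": [0, 0, 0], "slide": [0, 0, 0], "grip": 0},
  {"rot": [0, 0, 0], "slide": [0, 0, 0], "grip": 0},
  {"rot": [0, 0, 0], "slide": [0, 0, 0], "grip": 0},
  {"rot": [0, 0, 0], "slide": [0, 0, 0], "grip": 0},
  {"rot": [0, 0, 0], "slide": [0, 0, 0], "grip": 0},
], newtons=15)

```text
time: 5.2
ee_pos: [0.4915, 0.0105, 0.1145]
eef_rot: [0.118, 0.993, -0.0, -0.0]
ft_force: [-1.3, -1.6, 0.3]
width: 0.0156
grip_force: 15.1
```

```bash
python3 look.py w3
```

```text
5.25 [0.4915 0.0104 0.1145] [ 1.182e-01  9.930e-01 -1.000e-04 -1.000e-04] [-0.63  0.14  0.55  1.96 -0.08  1.06  1.3 ]
[[0.234, 0.937, 0.259, 0.421], [0.972, -0.225, -0.062, 0.027], [0.0, 0.266, -0.964, 0.278], [0.0, 0.0, 0.0, 1.0]]
```

View pics/w3.png

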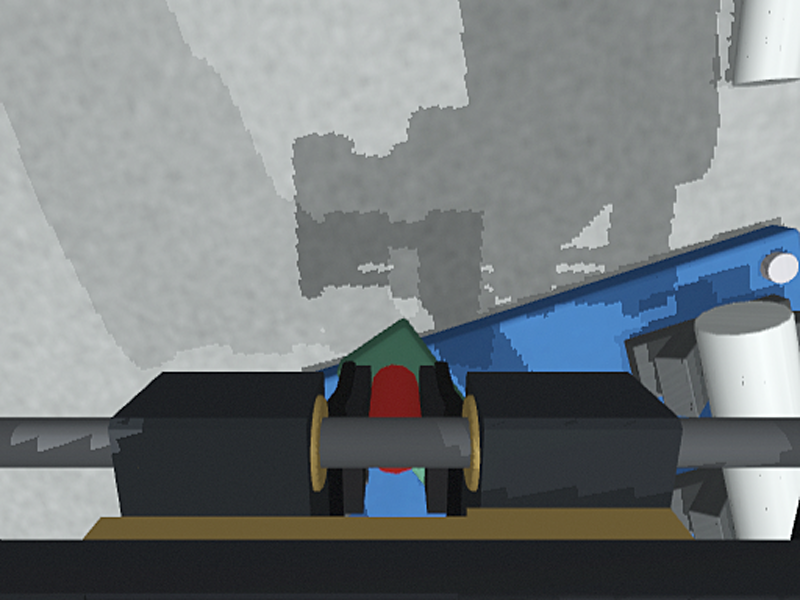

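The pin is held (395,410), with width 15.6 mm. I'll work out the arc steps next.

```bash
python3 -c "
import numpy as np
p=np.radians(np.linspace(201.8,278,15));d=.11*np.c_[np.cos(p),np.sin(p)];print(np.diff(d,axis=0).round(4).tolist(),(d[-1]+[.5937,.0514]).round(4))"
```

```text
[[0.0043, -0.0095], [0.0052, -0.009], [0.0061, -0.0085], [0.0068, -0.0079], [0.0076, -0.0072], [0.0082, -0.0065], [0.0088, -0.0057], [0.0093, -0.0048], [0.0097, -0.0039], [0.01, -0.003], [0.0103, -0.002], [0.0104, -0.001], [0.0104, -0.0], [0.0104, 0.001]] [ 0.609  -0.0575]
```

Emit:
arm_command([
  {"rot": [0, 0, 0], "slide": [0.0043, -0.0095, 0], "grip": 0},
  {"rot": [0, 0, 0], "slide": [0.0052, -0.009, 0], "grip": 0},
  {"rot": [0, 0, 0], "slide": [0.0061, -0.0085, 0], "grip": 0},
  {"rot": [0, 0, 0], "slide": [0.0068, -0.0079, 0], "grip": 0},
  {"rot": [0, 0, 0], "slide": [0.0076, -0.0072, 0], "grip": 0},
  {"rot": [0, 0, 0], "slide": [0.0082, -0.0065, 0], "grip": 0},
  {"rot": [0, 0, 0], "slide": [0.0088, -0.0057, 0], "grip": 0},
  {"rot": [0, 0, 0], "slide": [0, 0, 0], "grip": 0},
])

```text
time: 6.25
ee_pos: [0.5395, -0.0442, 0.1146]
eef_rot: [0.118, 0.993, -0.0, 0.0]
ft_force: [1.5, 2.9, -0.0]
width: 0.0153
grip_force: 15.0
```

Emit:
arm_command([
  {"rot": [0, 0, 0], "slide": [0.0093, -0.0048, 0], "grip": 0},
  {"rot": [0, 0, 0], "slide": [0.0097, -0.0039, 0], "grip": 0},
  {"rot": [0, 0, 0], "slide": [0.01, -0.003, 0], "grip": 0},
  {"rot": [0, 0, 0], "slide": [0.0103, -0.002, 0], "grip": 0},
  {"rot": [0, 0, 0], "slide": [0.0104, -0.001, 0], "grip": 0},
  {"rot": [0, 0, 0], "slide": [0.0104, 0, 0], "grip": 0},
  {"rot": [0, 0, 0], "slide": [0.0104, 0.001, 0], "grip": 0},
  {"rot": [0, 0, 0], "slide": [0, 0, 0], "grip": 0},
])

```text
time: 7.25
ee_pos: [0.6106, -0.0599, 0.1149]
eef_rot: [0.119, 0.993, -0.001, 0.001]
ft_force: [1.4, -6.2, 2.6]
width: 0.0153
grip_force: 15.0
```

```bash
python3 - <<'E'
from bench import eyes
import cv2, numpy as np
o=[]
for n,(x,y) in dict(scene=(195,150),side=(215,140)).items():
    p=eyes.camera(n); np.savez(f"{n}1.npz",K=p["intrinsics"],T=p["pose"],img=p["pixels"]); o.append(cv2.resize(p["pixels"][y:y+100,x:x+67,::-1],(402,600),interpolation=2)[:,:400])
cv2.imwrite("pics/m1.png",np.hstack(o))
E
```

```text
(no output)
```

View pics/m1.png

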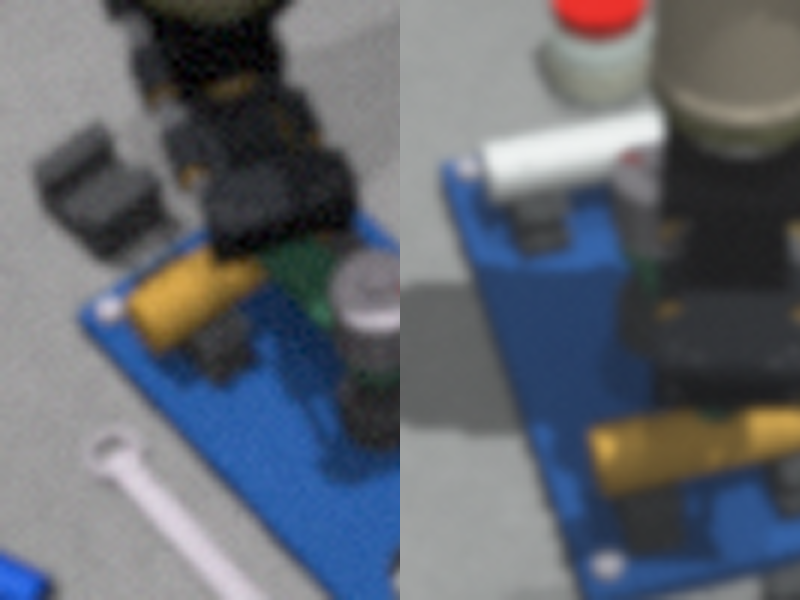

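The strap (green, left half at (300,275)) lies over the brass bar. I'll release, rise, and go toward the knob.

Emit:
arm_command([
  {"rot": [0, 0, 0], "slide": [0, 0, 0], "grip": 1},
  {"rot": [0, 0, 0], "slide": [0, 0, 0], "grip": 1},
  {"rot": [0, 0, 0], "slide": [0, 0, 0], "grip": 1},
  {"rot": [0, 0, 0], "slide": [0, 0, 0.02], "grip": 1},
  {"rot": [0, 0, 0], "slide": [0, 0, 0.04], "grip": 1},
  {"rot": [0, 0, 0], "slide": [0, 0, 0.05], "grip": 1},
  {"rot": [0, 0, 0], "slide": [-0.04, 0.01, 0.04], "grip": 1},
  {"rot": [0, 0, 0], "slide": [-0.05, 0.02, 0.02], "grip": 1},
])

```text
time: 8.35
ee_pos: [0.5191, -0.0283, 0.2879]
eef_rot: [0.119, 0.993, 0.0, 0.002]
ft_force: [0.4, 0.4, 1.0]
width: 0.0845
grip_force: 0.0
```

Emit:
arm_command([
  {"rot": [0, 0, 0], "slide": [-0.05, 0.03, 0], "grip": 1},
  {"rot": [0, 0, 0], "slide": [-0.03, 0.03, 0], "grip": 1},
  {"rot": [0, 0, 0], "slide": [0, 0, 0], "grip": 1},
  {"rot": [0, 0, 0], "slide": [0, 0, 0], "grip": 1},
  {"rot": [0, 0, 0], "slide": [0, 0, 0], "grip": 1},
  {"rot": [0, 0, 0], "slide": [0, 0, 0], "grip": 1},
  {"rot": [0, 0, 0], "slide": [0, 0, 0], "grip": 1},
  {"rot": [0, 0, 0], "slide": [0, 0, 0], "grip": 1},
])

```text
time: 9.35
ee_pos: [0.4392, 0.0324, 0.2845]
eef_rot: [0.118, 0.993, -0.0, -0.0]
ft_force: [-0.0, -0.9, -0.2]
width: 0.0867
grip_force: 0.0
```

```bash
python3 - <<'E'
from bench import eyes
import cv2, numpy as np
o=[]
for n,(x,y) in dict(scene=(195,150),side=(225,150)).items():
    p=eyes.camera(n); np.savez(f"{n}1.npz",K=p["intrinsics"],T=p["pose"],img=p["pixels"]); o.append(cv2.resize(p["pixels"][y:y+100,x:x+67,::-1],(402,600),interpolation=2)[:,:400])
cv2.imwrite("pics/m2.png",np.hstack(o))
E
python3 look.py w4
```

```text
9.5 [0.4391 0.0326 0.2845] [ 0.1181  0.993  -0.     -0.    ] [-0.71 -0.15  0.48  1.84  0.07  1.44  1.09]
[[0.234, 0.937, 0.259, 0.369], [0.972, -0.225, -0.062, 0.049], [0.0, 0.267, -0.964, 0.448], [0.0, 0.0, 0.0, 1.0]]
```

View pics/m2.png

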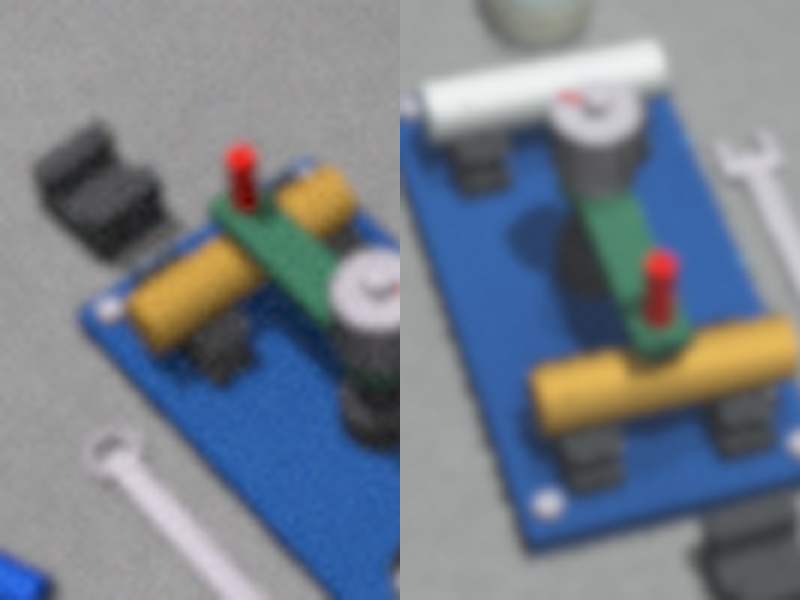

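View pics/w4.png

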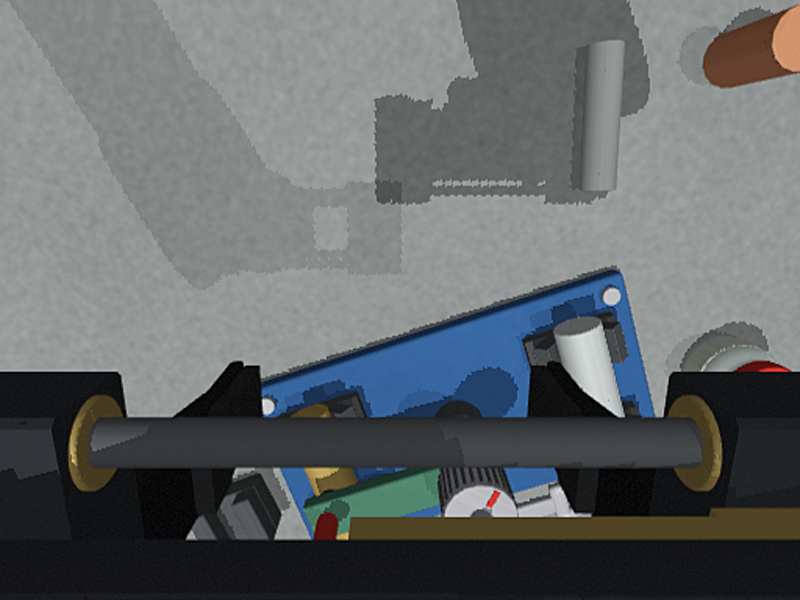

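The pictures show pin top (240,152) and base (243,205) in the scene half, (661,258) and (658,322) in the side half. Brass bar ends are (147,328)–(338,190) and (540,402)–(790,346), and the nose looks near the bar's middle. I'll fit the offset.

```bash
cat > fit3.py <<'E'
from fit import *
S=dict(A=(A,(195,150),0,dict(knob=(378,288),pin=(240,154),pinb=(243,206),brass=(242,259),bl=(147,328),br=(338,190))),
       B=(B,(225,150),400,dict(knob=(598,108),pin=(661,258),pinb=(658,322),brass=(665,374))))
def P3(v):
    x,y,th,h,bx,by=v; pin=[x+.11*np.cos(th),y+.11*np.sin(th)]
    return dict(knob=np.r_[x,y,h+.046],pin=np.r_[pin,h+.044],pinb=np.r_[pin,h],brass=np.r_[bx,by,.058])
def r3(v):
    P=P3(v);r=[]
    for c,of,dx,o in S.values():
        for k in P: r.append(proj(c,P[k])-((np.array(o[k])-[dx,0])/6+of-.42))
    return np.ravel(r)
s=least_squares(r3,[.594,.05,-1.5,.1,.6,-.06],loss="soft_l1");v=s.x
print(v.round(4),r3(v).round(1).tolist())
P=P3(v);print("pin",P["pin"],"brass",P["brass"])
E
python3 fit3.py
```

```text
[ 0.595   0.0526 -1.4803  0.1023  0.6097 -0.0565] [0.1, -0.0, 0.2, 0.2, 0.4, -0.4, 0.0, -0.6, 0.1, 0.0, 0.2, 0.7, 0.3, -0.5, 0.2, -0.6]
pin [ 0.60488927 -0.05699933  0.14629765] brass [ 0.60972731 -0.05645631  0.058     ]
```

The pin is within about 5 mm of the bar's middle, which is good. Next is the knob at (0.5945, 0.052): I'll approach it with the wrist pre-wound anticlockwise.

Emit:
arm_command([
  {"rot": [0, 0, 7.5], "slide": [0.0195, 0.0025, 0], "grip": 1},
  {"rot": [0, 0, 7.5], "slide": [0.0195, 0.0025, 0], "grip": 1},
  {"rot": [0, 0, 7.5], "slide": [0.0195, 0.0025, 0], "grip": 1},
  {"rot": [0, 0, 7.5], "slide": [0.0195, 0.0025, 0], "grip": 1},
  {"rot": [0, 0, 7.5], "slide": [0.0195, 0.0025, 0], "grip": 1},
  {"rot": [0, 0, 7.5], "slide": [0.0195, 0.0025, 0], "grip": 1},
  {"rot": [0, 0, 7.5], "slide": [0.0195, 0.0025, 0], "grip": 1},
  {"rot": [0, 0, 7.5], "slide": [0.019, 0.002, 0], "grip": 1},
])

```text
time: 10.5
ee_pos: [0.5953, 0.0524, 0.2844]
eef_rot: [-0.396, 0.918, 0.0, -0.0]
ft_force: [-0.5, -0.2, -0.7]
width: 0.0871
grip_force: 0.0
```

Emit:
arm_command([
  {"rot": [0, 0, 0], "slide": [0, 0, 0], "grip": 1},
  {"rot": [0, 0, 0], "slide": [0, 0, 0], "grip": 1},
  {"rot": [0, 0, 0], "slide": [0, 0, -0.03], "grip": 1},
  {"rot": [0, 0, 0], "slide": [0, 0, -0.04], "grip": 1},
  {"rot": [0, 0, 0], "slide": [0, 0, -0.03], "grip": 1},
  {"rot": [0, 0, 0], "slide": [0, 0, 0], "grip": 1},
  {"rot": [0, 0, 0], "slide": [0, 0, 0], "grip": 1},
  {"rot": [0, 0, 0], "slide": [0, 0, 0], "grip": 1},
])

```text
time: 11.5
ee_pos: [0.5953, 0.0522, 0.1863]
eef_rot: [-0.394, 0.919, -0.0, 0.001]
ft_force: [0.6, -0.4, -0.5]
width: 0.0871
grip_force: 0.0
```

```bash
python3 -c "
from bench import sensors
s=sensors.read_state();print(s['time'],s['ee_pos'],s['eef_rot'],s['joint_positions'].round(2))"
```

```text
11.5 [0.59529112 0.05216059 0.18625263] [-3.94014112e-01  9.19103629e-01 -8.87433807e-05  1.17926129e-03] [-0.61  0.32  0.55  1.62 -0.17  1.26  2.35]
```

Emit:
arm_command([
  {"rot": [0, 0, 0], "slide": [0, 0, -0.025], "grip": 1},
  {"rot": [0, 0, 0], "slide": [0, 0, -0.025], "grip": 1},
  {"rot": [0, 0, 0], "slide": [0, 0, -0.0225], "grip": 1},
  {"rot": [0, 0, 0], "slide": [0, 0, 0], "grip": 0},
  {"rot": [0, 0, 0], "slide": [0, 0, 0], "grip": 0},
  {"rot": [0, 0, 0], "slide": [0, 0, 0], "grip": 0},
  {"rot": [0, 0, 0], "slide": [0, 0, 0], "grip": 0},
  {"rot": [0, 0, 0], "slide": [0, 0, 0], "grip": 0},
], newtons=25)

```text
time: 12.5
ee_pos: [0.5951, 0.0519, 0.1126]
eef_rot: [-0.394, 0.919, -0.0, 0.001]
ft_force: [-0.6, -0.4, 1.7]
width: 0.0474
grip_force: 25.0
```

Emit:
arm_command([
  {"rot": [0, 0, -9], "slide": [0, 0, -0.00025], "grip": 0},
  {"rot": [0, 0, -9], "slide": [0, 0, -0.00025], "grip": 0},
  {"rot": [0, 0, -9], "slide": [0, 0, -0.00025], "grip": 0},
  {"rot": [0, 0, -9], "slide": [0, 0, -0.00025], "grip": 0},
  {"rot": [0, 0, -9], "slide": [0, 0, -0.00025], "grip": 0},
  {"rot": [0, 0, -9], "slide": [0, 0, -0.00025], "grip": 0},
  {"rot": [0, 0, -9], "slide": [0, 0, -0.00025], "grip": 0},
  {"rot": [0, 0, 0], "slide": [0, 0, 0], "grip": 0},
])

```text
time: 13.5
ee_pos: [0.5953, 0.051, 0.1109]
eef_rot: [0.144, 0.99, -0.0, 0.001]
ft_force: [3.0, -4.2, 2.4]
width: 0.0473
grip_force: 25.0
```

```bash
cat > st.py <<'E'
from bench import sensors
s=sensors.read_state();print(s['time'],s['ee_pos'].round(4),s['ft_force'].round(1),s['torque'].round(3),s['joint_positions'].round(2),s['joint_torque'][6],s['width'])
E
python3 st.py
```

```text
13.5 [0.5953 0.051  0.1109] [ 3.  -4.2  2.4] [-1.051 -0.619 -0.125] [-0.75  0.43  0.74  1.71 -0.32  1.13  1.37] -1.5148646011948586 0.04732877326575945
```

Emit:
arm_command([
  {"rot": [0, 0, -9], "slide": [0, 0, -0.00025], "grip": 0},
  {"rot": [0, 0, -9], "slide": [0, 0, -0.00025], "grip": 0},
  {"rot": [0, 0, -9], "slide": [0, 0, -0.00025], "grip": 0},
  {"rot": [0, 0, -9], "slide": [0, 0, -0.00025], "grip": 0},
  {"rot": [0, 0, -9], "slide": [0, 0, -0.00025], "grip": 0},
  {"rot": [0, 0, -9], "slide": [0, 0, -0.00025], "grip": 0},
  {"rot": [0, 0, -9], "slide": [0, 0, -0.00025], "grip": 0},
  {"rot": [0, 0, 0], "slide": [0, 0, 0], "grip": 0},
])

```text
time: 14.5
ee_pos: [0.5946, 0.0504, 0.109]
eef_rot: [0.64, 0.769, -0.001, 0.001]
ft_force: [-1.6, -6.6, 6.0]
width: 0.0476
grip_force: 25.0
```

```bash
python3 st.py
```

```text
14.5 [0.5946 0.0504 0.109 ] [-1.6 -6.6  6. ] [-1.516  0.276 -0.077] [-0.9   0.52  0.97  1.71 -0.46  1.16  0.38] -1.1041156947612762 0.04760700063017529
```

Emit:
arm_command([
  {"rot": [0, 0, -9], "slide": [0, 0, -0.00025], "grip": 0},
  {"rot": [0, 0, -9], "slide": [0, 0, -0.00025], "grip": 0},
  {"rot": [0, 0, -9], "slide": [0, 0, -0.00025], "grip": 0},
  {"rot": [0, 0, -9], "slide": [0, 0, -0.00025], "grip": 0},
  {"rot": [0, 0, 0], "slide": [0, 0, 0], "grip": 0},
  {"rot": [0, 0, 0], "slide": [0, 0, 0], "grip": 0},
  {"rot": [0, 0, 0], "slide": [0, 0, 0], "grip": 0},
  {"rot": [0, 0, 0], "slide": [0, 0, 0], "grip": 0},
])

```text
time: 15.5
ee_pos: [0.5942, 0.0504, 0.108]
eef_rot: [0.845, 0.534, -0.001, 0.0]
ft_force: [-4.6, -5.8, 7.8]
width: 0.0476
grip_force: 25.0
```

```bash
python3 st.py
```

```text
15.5 [0.5942 0.0504 0.108 ] [-4.6 -5.8  7.8] [-1.415  0.898 -0.073] [-0.98  0.6   1.11  1.72 -0.57  1.19 -0.16] 0.10018223896622658 0.04764902656115095
```

Emit:
arm_command([
  {"rot": [0, 0, -9], "slide": [0, 0, -0.0002], "grip": 0},
  {"rot": [0, 0, -9], "slide": [0, 0, -0.0002], "grip": 0},
  {"rot": [0, 0, -9], "slide": [0, 0, -0.0002], "grip": 0},
  {"rot": [0, 0, 0], "slide": [0, 0, 0], "grip": 0},
  {"rot": [0, 0, 0], "slide": [0, 0, 0], "grip": 0},
  {"rot": [0, 0, 0], "slide": [0, 0, 0], "grip": 0},
  {"rot": [0, 0, 0], "slide": [0, 0, 0], "grip": 0},
  {"rot": [0, 0, 0], "slide": [0, 0, 0], "grip": 0},
])

```text
time: 16.5
ee_pos: [0.5938, 0.0507, 0.1072]
eef_rot: [0.947, 0.322, -0.001, 0.0]
ft_force: [-4.5, -4.8, 8.3]
width: 0.0471
grip_force: 25.0
```

```bash
python3 st.py
```

```text
16.5 [0.5938 0.0507 0.1072] [-4.5 -4.8  8.3] [-1.284  1.243 -0.078] [-1.03  0.67  1.21  1.72 -0.66  1.23 -0.57] 0.09600312681868672 0.04712662468787389
```

j3 is drifting toward its limit, so I'll regrip: open, wind back 108° in place, close.

Emit:
arm_command([
  {"rot": [0, 0, 0], "slide": [0, 0, 0], "grip": 1},
  {"rot": [0, 0, 0], "slide": [0, 0, 0], "grip": 1},
  {"rot": [0, 0, 0], "slide": [0, 0, 0], "grip": 1},
  {"rot": [0, 0, 0], "slide": [0, 0, 0], "grip": 1},
  {"rot": [0, 0, 9], "slide": [0, 0, 0], "grip": 1},
  {"rot": [0, 0, 9], "slide": [0, 0, 0], "grip": 1},
  {"rot": [0, 0, 9], "slide": [0, 0, 0], "grip": 1},
  {"rot": [0, 0, 9], "slide": [0, 0, 0], "grip": 1},
])

```text
time: 17.5
ee_pos: [0.5946, 0.0522, 0.107]
eef_rot: [0.8, 0.6, 0.0, 0.0]
ft_force: [0.2, -0.1, 0.3]
width: 0.0867
grip_force: 0.0
```

Emit:
arm_command([
  {"rot": [0, 0, 9], "slide": [0, 0, 0], "grip": 1},
  {"rot": [0, 0, 9], "slide": [0, 0, 0], "grip": 1},
  {"rot": [0, 0, 9], "slide": [0, 0, 0], "grip": 1},
  {"rot": [0, 0, 9], "slide": [0, 0, 0], "grip": 1},
  {"rot": [0, 0, 9], "slide": [0, 0, 0], "grip": 1},
  {"rot": [0, 0, 9], "slide": [0, 0, 0], "grip": 1},
  {"rot": [0, 0, 9], "slide": [0, 0, 0], "grip": 1},
  {"rot": [0, 0, 9], "slide": [0, 0, 0], "grip": 1},
])

```text
time: 18.5
ee_pos: [0.5946, 0.0521, 0.1069]
eef_rot: [0.294, 0.956, 0.0, -0.0]
ft_force: [1.0, -0.3, 0.4]
width: 0.0872
grip_force: 0.0
```

```bash
python3 st.py
```

```text
18.5 [0.5946 0.0521 0.1069] [ 1.  -0.3  0.4] [-0.019 -0.006 -0.002] [-0.79  0.45  0.79  1.71 -0.35  1.13  1.08] -2.3777735978364944 0.08720568544180178
```

Emit:
arm_command([
  {"rot": [0, 0, 0], "slide": [-0.0005, -0.001, 0], "grip": 0},
  {"rot": [0, 0, 0], "slide": [0, 0, 0], "grip": 0},
  {"rot": [0, 0, 0], "slide": [0, 0, 0], "grip": 0},
  {"rot": [0, 0, 0], "slide": [0, 0, 0], "grip": 0},
  {"rot": [0, 0, 0], "slide": [0, 0, 0], "grip": 0},
  {"rot": [0, 0, -9], "slide": [0, 0, -0.0002], "grip": 0},
  {"rot": [0, 0, -9], "slide": [0, 0, -0.0002], "grip": 0},
  {"rot": [0, 0, 0], "slide": [0, 0, 0], "grip": 0},
], newtons=30)

```text
time: 19.5
ee_pos: [0.5942, 0.0514, 0.1065]
eef_rot: [0.442, 0.897, 0.0, 0.0]
ft_force: [1.7, 0.6, -0.9]
width: 0.0475
grip_force: 30.0
```

```bash
python3 st.py
```

```text
19.5 [0.5942 0.0514 0.1065] [ 1.7  0.6 -0.9] [ 0.129 -0.286 -0.058] [-0.83  0.47  0.86  1.72 -0.39  1.13  0.8 ] -1.49343341588974 0.04752902854438991
```

Emit:
arm_command([
  {"rot": [0, 0, -9], "slide": [0, 0, -0.0002], "grip": 0},
  {"rot": [0, 0, -9], "slide": [0, 0, -0.0002], "grip": 0},
  {"rot": [0, 0, 0], "slide": [0, 0, 0], "grip": 0},
  {"rot": [0, 0, 0], "slide": [0, 0, 0], "grip": 0},
  {"rot": [0, 0, 0], "slide": [0, 0, 0], "grip": 0},
  {"rot": [0, 0, 0], "slide": [0, 0, 0], "grip": 0},
  {"rot": [0, 0, 0], "slide": [0, 0, 0], "grip": 0},
  {"rot": [0, 0, 0], "slide": [0, 0, 0], "grip": 0},
])

```text
time: 20.5
ee_pos: [0.5943, 0.0515, 0.1063]
eef_rot: [0.577, 0.817, 0.0, 0.0]
ft_force: [2.0, 4.1, -0.8]
width: 0.0469
grip_force: 30.0
```

```bash
python3 st.py
```

```text
20.5 [0.5943 0.0515 0.1063] [ 2.   4.1 -0.8] [ 0.861 -0.709  0.994] [-0.88  0.5   0.93  1.72 -0.44  1.14  0.52] -0.9653960913419724 0.046925542893193874
```

Torque jumped from 0.06 to about 1 N m, so the knob is at its hard stop. Releasing and retreating to check.

Emit:
arm_command([
  {"rot": [0, 0, 0], "slide": [0, 0, 0], "grip": 1},
  {"rot": [0, 0, 0], "slide": [0, 0, 0], "grip": 1},
  {"rot": [0, 0, 0], "slide": [0, 0, 0], "grip": 1},
  {"rot": [0, 0, 0], "slide": [0, 0, 0], "grip": 1},
  {"rot": [0, 0, 0], "slide": [0, 0, 0.03], "grip": 1},
  {"rot": [0, 0, 0], "slide": [0, 0, 0.05], "grip": 1},
  {"rot": [0, 0, 0], "slide": [0, 0, 0.05], "grip": 1},
  {"rot": [0, 0, 0], "slide": [0, 0, 0.04], "grip": 1},
])

```text
time: 21.5
ee_pos: [0.5942, 0.0508, 0.2783]
eef_rot: [0.578, 0.816, 0.0, 0.0]
ft_force: [0.4, 0.4, -0.3]
width: 0.087
grip_force: 0.0
```

Emit:
arm_command([
  {"rot": [0, 0, 0], "slide": [-0.02, 0.02, 0.01], "grip": 1},
  {"rot": [0, 0, 0], "slide": [-0.03, 0.03, 0], "grip": 1},
  {"rot": [0, 0, 0], "slide": [-0.03, 0.03, 0], "grip": 1},
  {"rot": [0, 0, 0], "slide": [-0.03, 0.03, 0], "grip": 1},
  {"rot": [0, 0, 0], "slide": [-0.03, 0.03, 0], "grip": 1},
  {"rot": [0, 0, 0], "slide": [-0.01, 0.02, 0], "grip": 1},
  {"rot": [0, 0, 0], "slide": [0, 0, 0], "grip": 1},
  {"rot": [0, 0, 0], "slide": [0, 0, 0], "grip": 1},
])

```text
time: 22.5
ee_pos: [0.4447, 0.21, 0.2862]
eef_rot: [0.578, 0.816, -0.0, 0.0]
ft_force: [-0.2, -0.7, 0.4]
width: 0.0873
grip_force: 0.0
```

```bash
python3 - <<'E'
from bench import eyes
import cv2, numpy as np
o=[]
for n,(x,y) in dict(scene=(195,150),side=(225,150)).items():
    p=eyes.camera(n); o.append(cv2.resize(p["pixels"][y:y+100,x:x+67,::-1],(402,600),interpolation=2)[:,:400])
cv2.imwrite("pics/m3.png",np.hstack(o))
E
python3 st.py
```

```text
22.6 [0.4448 0.2098 0.2861] [-0.5  0.4  0.2] [-0.122  0.049  0.015] [-1.5  -0.05  0.95  1.74  0.05  1.43 -0.22] 0.012527971412055194 0.08710926083686216
```

View pics/m3.png

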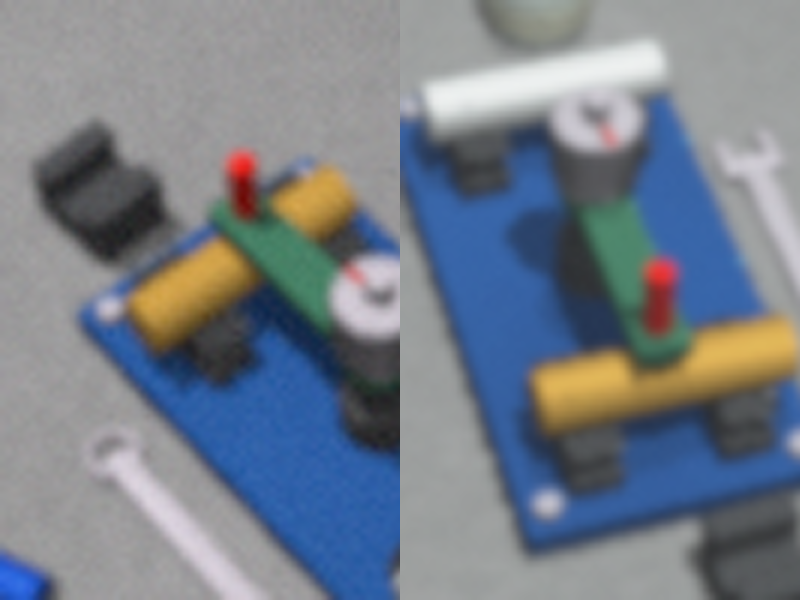

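The knob's red mark went from (570,98) to (608,135) in the side half, about 220° clockwise. That fits 4.6 rad. The strap sits on the brass bar at its middle (660,345), both bars are in their V-blocks, and the wrench and V-block haven't moved.

```bash
python3 -c "
from bench import order
print(order.close_job())"
```

```text
the job is handed in; nothing more can be done
None
```

I clamped the brass bar and handed the job in: the nose is within about 5 mm of the bar's middle by camera, the knob is turned clockwise to its hard stop, and both bars are still in their V-blocks, with about 23 s of the 72 s used.

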